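# Rejoin the hinged counter screen with its drop-in pin

## Robot

A 6-joint arm with a two-finger parallel gripper is mounted at the origin on the work surface. World frame = base frame: x ahead of the robot, y to its left, z up, the work surface at z = 0. Lengths are in m, angles in rad, forces in N, time in s.
With the tool pointing down it reaches from about 0.35 to 0.725 m from the base axis. Payload 4.3 kg.
Tool frame: the origin (TCP) lies on the front face of the gripper's body, between the roots of the fingers; the fingertips stand 73 mm ahead of it and the grasp point (between the pads) lies 54 mm ahead of it; z points along the fingers, y is the direction in which the jaws open and shut (so a half turn about z gives the same grasp; the last joint's range is limited). The gripper opens to 85 mm and grips with 20 to 120 N. Pads are 22 mm wide; open, the fingers measure 114 mm over their backs; the gripper's body (76 mm by 85 mm) begins 54 mm behind the grasp point. The pads swing forward as they close: fully open they stand 13 mm farther back than shut.
Start: joints at [1.127, 0.377, 0.081, 1.274, 0, 1.46], TCP at [0.188, 0.543, 0.304] pointing down, gripper open.
Joint ranges: [-2.72, 2.72], [-0.84, 1.66], [-1.02, 1.22], [-1.77, 2.12], [-1.37, 1.28], [-3.14, 3.14]. Speed limits (rad/s): [2.57, 2.57, 3.14, 3.14, 3.14, 3.14].

## Interface

Orientations are given as a rotation vector (axis times angle).
In Python, from workcell import telemetry, cams, order gives the robot as it stands.
- The arm moves only by the tool send_rows, never from a script. Its argument "series" is a list of rows, each an object with "delta_pos": the shift along the world's x, y, z in cm, a list of three; "dr": the turn, a rotation vector about the world's x, y, z in rad, a list of three; "claw": the opening, from -1 (shut) to 1 (fully open). In form: [{"delta_pos": [x, y, z], "dr": [ax, ay, az], "claw": claw}, ...]. A call has 1 to 20 rows; each row is the pose to reach, as a shift and turn from the pose commanded when the call began; what a row does not reach only later rows make up. A row lasts 1/8 s, in which the tool goes at most 62.5 mm and 10.7 degrees, less where a joint would pass 70% of its speed; a pose out of reach is approached as far as the arm can. A call with a gripper value outside its range is refused whole. The fingers move at their own pace and stop on an object; "newtons" is the grip in N (left out, the last holds). Time passes only in rows, so rows that repeat a pose let the fingers close. It gives the time, the measured TCP pose, the force and the opening at its end, in the units of the state.
- telemetry.state(): the state, without advancing time (a new reading comes with each control period).
- cams.grab_frame(name): name is "scene" or "top" or "wrist"; returns the picture (400x640x3 uint8, red, green, blue); there is no depth.
- cams.camera_model(name): a dict with "fx", "fy", "cx", "cy" (pixels), "k1" (the pictures are not rectified: a ray, as slopes to the right and down, at radius r is drawn at 1 + k1 r^2 times it, then the intrinsics apply), "origin" and "orientation" of the camera in the world; the wrist camera has in their place "mount" (4x4, takes a point from camera to tool coordinates, whose origin is the TCP and whose axes are the flange's). Camera axes: x right, y down, z forward; pixel columns grow to the right and rows downward; lengths in m; the calibration is good to about 2 mm. A picture is of the moment at which its call begins: read the wrist's pose just before it. camera_model takes no time and is no camera call.
- order.sign_off(): hands the job in, once; it reports no verdict.
The state is a dict: "clock": time; "joint_positions": joint angles; "qvel": joint speeds; "effort": joint torques, N m; "position": TCP position; "tcp_rot": TCP orientation; "force": force on the tool from outside, world axes, zero at the start; "torque": the same for the moment, N m; "opening": finger opening in m.
Only numpy, scipy, OpenCV 4.12 (cv2) and the standard library are available. Lean on these libraries where they do the work, as an engineer would, in place of code of your own. Each camera call takes 0.05 s, during which the arm holds its last target. There are 200 camera calls.

## Task

The loose blue-framed wing of the low counter screen has come off its hinge. Stand it on the counter in one straight line with the fixed wing, its blue hinge eye directly over the fixed wing's dark eye, then take the orange-handled hinge pin from its stand and push it down through both eyes until its collar rests on the upper eye. Let go of everything, and do not shift the pen pot, eraser, tape roll or spray bottle.

Things in the scene. Friction and masses are not known exactly. Their poses are not given: they have to be found in the camera images.
- anchor_eye (a point): Centre of the top mouth of the fixed wing's dark steel hinge eye, the LOWER of the two, 136 mm above the counter. Eye: 26 mm outside, 12 mm bore, 22 mm high, open below. z up along the bore; the fixed panel runs along +y, 20 to 200 mm from the axis. A sprung ball half-way down the bore grips the pin, which must be pushed home (a light push of some 2 to 6 N; it does not drop in).
- anchor_centre (a point): Fixed wing of the screen, fastened to the counter: white panel with an aluminium frame, 12 mm thick, 180 mm long (along y), 160 mm high, on two grey feet 90 mm across and 12 mm high. The point is the panel's centre, 80 mm above the counter; x is square to the panel.
- wing_centre (a point): Loose wing of the screen, 0.45 kg (varies), standing: white panel, 12 mm thick, navy frame 13.5 mm thick, 180 mm long (along y), 160 mm high, on two grey feet 90 mm across (along x), 12 mm high. The point is the panel's centre, 80 mm up. x is square to the panel (pinch along x on its top edge), z up. Its navy eye's axis is 110 mm along +y from here.
- wing_eye (a point): Centre of the top mouth of the loose wing's navy hinge eye, the UPPER of the two: 160 mm up when the wing stands, level with the panel's top. Eye: 26 mm outside, 12 mm bore, 22 mm high, so it passes 2 mm above the fixed eye. Axes as wing_centre; its panel runs along -y, 20 to 200 mm from the axis, so the wings are in line when this frame is turned the same way as anchor_eye's.
- pin_grip (a point): Hinge pin, 70 g, 102 mm long, upright in its stand at the start. The point is the middle of its orange round grip (20 mm diameter, 34 mm high). Below the grip is a steel collar 25 mm in diameter, 6 mm thick, its underside 23 mm below the point, then the shank. z points from tip to grip.
- pin_seat (a point): Centre of the underside of the pin's collar, the face that must rest on the upper eye.
- pin_tip (a point): Tip of the pin, 62 mm below the underside of its collar. The shank is 10 mm in diameter; its last 14 mm taper to 4 mm, which draws eyes up to about 4 mm out of line together.
- stand_top (a point): Grey pin stand fixed to the counter, 50 x 50 mm, 70 mm high. The point is the centre of its top face, at the mouth of its 12 mm hole, 66 mm deep; the pin's collar rests on this face at the start.
- pen_pot_centre (a point): Bystander: grey square pen pot 70 x 90 mm, 85 mm high, with pens to 131 mm high; its centre.
- eraser_centre (a point): Bystander: pink eraser 25 x 50 x 14 mm; its centre.
- tape_centre (a point): Bystander: clear roll of tape, 80 mm diameter, 24 mm high, lying flat; its centre.
- spray_centre (a point): Bystander: green spray bottle with white trigger head, 55 x 85 mm, 183 mm high; its centre.
Things that resemble listed ones, but are neither listed nor needed, are in the scene too. Leave any red look-alike of the part that bears wing_centre alone.

How it is judged:
On the way, in this order (a step that is already met when the one before it is completed fails the run):
1. the loose wing stands upright in line with the fixed wing, its eye over the fixed eye (within 6 mm, 0.3 rad) (horizontal distance between wing_eye and anchor_eye below 0.006 m and z of wing_eye in the frame of anchor_eye between 0.02 and 0.03 m and angle between the x axis of wing_eye and the x axis of anchor_eye, either way round below 0.3 rad and angle between wing_centre's own z axis and vertical below 0.05 rad), for 0.2 s.
2. the pin is pushed through both eyes, its collar within 3 mm of resting on the upper eye (z of pin_seat in the frame of anchor_eye below 0.027 m and horizontal distance between each of pin_seat, pin_tip and anchor_eye below 0.004 m), for 0.2 s.
At the end, for the whole second after the job is handed in: The loose wing stands upright (within 0.05 rad) in line with the fixed wing (within 0.3 rad), its eye over the fixed eye within 4 mm; the pin is through both eyes, upright within 0.08 rad, collar and tip within 4 mm of the hinge axis, collar resting on the upper eye within 3 mm (all of step 2 and horizontal distance between wing_eye and anchor_eye below 0.004 m and z of wing_eye in the frame of anchor_eye between 0.02 and 0.03 m and angle between the x axis of wing_eye and the x axis of anchor_eye, either way round below 0.3 rad and angle between wing_centre's own z axis and vertical below 0.05 rad and z of pin_seat in the frame of anchor_eye above 0.021 m and angle between pin_grip's own z axis and vertical below 0.08 rad); the robot touches nothing.
It fails at once if the pen pot is shifted more than 25 mm (distance of pen_pot_centre from where it was at the start of the episode above 0.025 m).
It fails at once if the eraser is shifted more than 25 mm (distance of eraser_centre from where it was at the start of the episode above 0.025 m).
It fails at once if the tape roll is shifted more than 25 mm (distance of tape_centre from where it was at the start of the episode above 0.025 m).
It fails at once if the spray bottle is shifted more than 25 mm (distance of spray_centre from where it was at the start of the episode above 0.025 m).
It also fails if it takes over 54 s, if anything falls off the work surface, if the arm or the gripper's body presses on something with over 40 N, if the wrist force passes 120 N, or if a joint passes its speed limit or range.

## Working session

There is one attempt and no reset: what is moved stays moved. The work goes in short steps, Python scripts to look and compute and a tool call to move; the robot and the scene stay as the last step left them, time stands still between calls to the robot, and variables do not carry over. Pictures are saved under pics/ and viewed, about 8 in all and at most 12, crops included, and the job is handed in when it is done.

Besides the shell and the picture viewer there is one more tool, called after ">>>" by a JSON object that holds its "method" and its "body", one argument or row to a line. send_rows: Moves the arm, as the interface text tells. Its arguments: {"type":"object","properties":{"series":{"type":"array"},"newtons":{"type":"number"}},"required":["series"]}

```bash
mkdir -p pics; ls; python3 - <<'E'
from workcell import telemetry, cams, order
import cv2,numpy as np
s=telemetry.state();print(s)
for n in("scene","top","wrist"):
    print(n,cams.camera_model(n)); im=cams.grab_frame(n); cv2.imwrite(f"pics/{n}0.png",im[:,:,::-1])
E
```

```text
pics
{'clock': 0.0, 'joint_positions': array([ 1.12669565e+00,  3.78064143e-01,  7.96100324e-02,  1.27437329e+00,
       -4.69097162e-05,  1.46046038e+00]), 'qvel': array([ 1.98520217e-03,  3.00001725e-04,  4.18463857e-04, -2.23270831e-03,
        8.96375045e-05,  1.09660387e-03]), 'effort': array([-3.04199184e-04, -4.63612139e+01,  2.69870210e+01,  2.09389353e-02,
       -2.27015430e-04, -4.29738847e-06]), 'position': array([0.18817651, 0.54279979, 0.30295395]), 'tcp_rot': array([-5.21761132e-01, -3.09744271e+00,  3.08825276e-03]), 'force': array([-0.28204082, -0.05107746, -0.42113376]), 'torque': array([-0.02956899, -0.02310057, -0.02147133]), 'opening': 0.08534131062791368}
scene {'fx': 409.2357621320005, 'fy': 409.2357621320005, 'cx': 317.0887021283899, 'cy': 198.53290131886655, 'k1': -0.04724017267112568, 'origin': array([ 1.26070447, -0.28889782,  0.94550442]), 'orientation': array([-2.07201726, -1.33117299,  0.50461601])}
top {'fx': 515.6056616549785, 'fy': 515.6056616549785, 'cx': 311.2915230152311, 'cy': 199.4766019775118, 'k1': -0.04110140385097363, 'origin': array([0.33459692, 0.04153276, 1.64550047]), 'orientation': array([-2.15756096,  2.12853475, -0.15023656])}
wrist {'fx': 334.76585767277777, 'fy': 334.76585767277777, 'cx': 318.931126791575, 'cy': 201.55685598167582, 'k1': -0.017393818879674915, 'mount': array([[ 1.70269480e-04, -9.65046952e-01, -2.62076994e-01,
         6.61923743e-02],
       [ 9.99999780e-01, -3.54060216e-06,  6.62730016e-04,
        -8.04863660e-05],
       [-6.40493493e-04, -2.62077049e-01,  9.65046740e-01,
        -6.99171774e-02],
       [ 0.00000000e+00,  0.00000000e+00,  0.00000000e+00,
         1.00000000e+00]])}
```

View pics/top0.png

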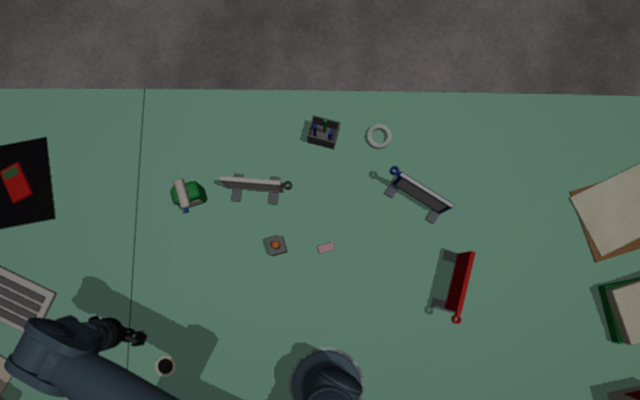

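View pics/scene0.png

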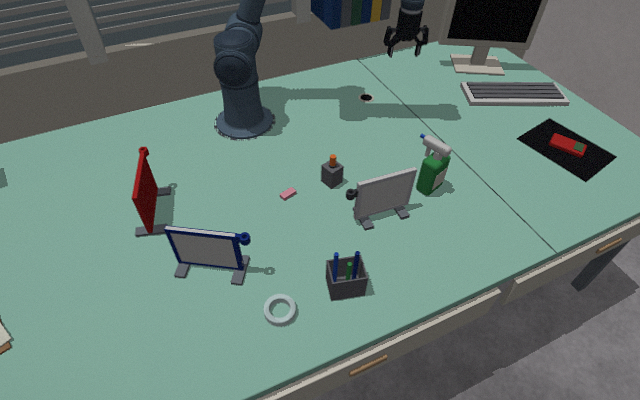

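```bash
cat > h.py <<'E'
from workcell import telemetry, cams, order
import cv2,numpy as np
from scipy.spatial.transform import Rotation as R
def cam(n,st=None):
    m=cams.camera_model(n); K=np.array([[m['fx'],0,m['cx']],[0,m['fy'],m['cy']],[0,0,1]])
    if n=='wrist':
        T=np.eye(4);T[:3,:3]=R.from_rotvec(st['tcp_rot']).as_matrix();T[:3,3]=st['position'];T=T@m['mount']
        return K,m['k1'],T[:3,3],T[:3,:3]
    return K,m['k1'],m['origin'],R.from_rotvec(m['orientation']).as_matrix()
def ray(c,p):
    K,k,o,Rm=c; u=cv2.undistortPoints(np.array(p,float).reshape(-1,1,2),K,np.array([k,0,0,0.]))[:,0]
    return o,np.c_[u,np.ones(len(u))]@Rm.T
def onz(c,p,z):
    o,d=ray(c,p); return (o+d*((z-o[2])/d[:,2])[:,None])
def proj(c,P):
    K,k,o,Rm=c; X=(np.atleast_2d(P)-o)@Rm
    return cv2.projectPoints(X,np.zeros(3),np.zeros(3),K,np.array([k,0,0,0.]))[0][:,0]
def tri(c1,p1,c2,p2):
    A=np.zeros((3,3));b=np.zeros(3);L=[]
    for c,p in((c1,p1),(c2,p2)):
        o,d=ray(c,[p]);d=d[0]/np.linalg.norm(d);M=np.eye(3)-np.outer(d,d);A+=M;b+=M@o;L.append(M)
    X=np.linalg.solve(A,b);return X
def grab(n,name=None):
    st=telemetry.state();im=cams.grab_frame(n)
    if name: cv2.imwrite(f'pics/{name}.png',im[:,:,::-1])
    return im,cam(n,st),st
E
python3 - <<'E'
from h import *
t=cv2.imread('pics/top0.png');c=cam('top')
hsv=cv2.cvtColor(t,cv2.COLOR_BGR2HSV)
m=cv2.inRange(hsv,(5,150,100),(20,255,255));
def comps(m,mn=8):
    n,l,s,ce=cv2.connectedComponentsWithStats(m)
    return [(s[i],ce[i].round(1)) for i in range(1,n) if s[i,4]>mn]
for s,ce in comps(m): print('orange',s,ce,onz(c,[ce],.11))
m=cv2.inRange(hsv,(108,120,60),(128,255,255));
for s,ce in comps(m): print('blue',s,ce,onz(c,[ce],.16))
print('rough eye/dark',onz(c,[[287,185]],.136),'panel far',onz(c,[[221,180]],.16))
print('wing eye',onz(c,[[394.5,171]],.16),'far',onz(c,[[452,207]],.16),'near',onz(c,[[398,174]],.16))
cv2.imwrite('pics/topc.png',cv2.resize(t[150:260,170:460],None,fx=2.7,fy=2.7,interpolation=cv2.INTER_CUBIC))
E
```

```text
orange [273 242   6   6  31] [275.3 244.3] [[0.42372951 0.15715435 0.11      ]]
blue [313 125   4   3   9] [314.3 126. ] [[0.77370848 0.04575156 0.16      ]]
blue [329 131   4   4  14] [330.5 132.3] [[ 0.75497313 -0.00261779  0.16      ]]
blue [390 166  11   9  39] [395.1 170.4] [[ 0.64212217 -0.19334213  0.16      ]]
blue [185 208   4   4  13] [186.2 209.6] [[0.5179286 0.4157259 0.16     ]]
rough eye/dark [[0.59860685 0.12459962 0.136     ]] panel far [[0.60681962 0.31738894 0.16      ]]
wing eye [[ 0.64030116 -0.19155878  0.16      ]] far [[ 0.5358228 -0.3582328  0.16     ]] near [[ 0.63146684 -0.20175191  0.16      ]]
```

View pics/topc.png

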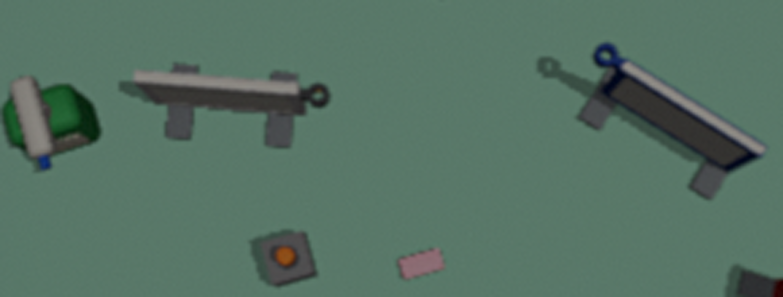

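Top view: wing eye (394,171), dark eye (288,185), orange pin (275,244). The scene view agrees on the layout. Moving over the fixed eye to measure it with the wrist camera.

>>> {"method": "send_rows", "body": {
  "series": [
    {"delta_pos": [20, -21, 0.7], "dr": [0, 0, 0.9], "claw": 1},
    {"delta_pos": [41, -42.1, 0.7], "dr": [0, 0, 1.835], "claw": 1},
    {"delta_pos": [41, -42.1, 0.7], "dr": [0, 0, 1.835], "claw": 1},
    {"delta_pos": [41, -42.1, 0.7], "dr": [0, 0, 1.835], "claw": 1},
    {"delta_pos": [41, -42.1, 0.7], "dr": [0, 0, 1.835], "claw": 1},
    {"delta_pos": [41, -42.1, 0.7], "dr": [0, 0, 1.835], "claw": 1},
    {"delta_pos": [41, -42.1, 0.7], "dr": [0, 0, 1.835], "claw": 1},
    {"delta_pos": [41, -42.1, 0.7], "dr": [0, 0, 1.835], "claw": 1},
    {"delta_pos": [41, -42.1, 0.7], "dr": [0, 0, 1.835], "claw": 1},
    {"delta_pos": [41, -42.1, 0.7], "dr": [0, 0, 1.835], "claw": 1},
    {"delta_pos": [41, -42.1, 0.7], "dr": [0, 0, 1.835], "claw": 1},
    {"delta_pos": [41, -42.1, 0.7], "dr": [0, 0, 1.835], "claw": 1},
    {"delta_pos": [41, -42.1, 0.7], "dr": [0, 0, 1.835], "claw": 1},
    {"delta_pos": [41, -42.1, 0.7], "dr": [0, 0, 1.835], "claw": 1},
    {"delta_pos": [41, -42.1, 0.7], "dr": [0, 0, 1.835], "claw": 1}
  ]
}}

```text
clock: 2.02
position: [0.5979, 0.1231, 0.3112]
tcp_rot: [-2.144, 2.296, 0.0]
force: [0.2, -0.0, -0.8]
opening: 0.0856
```

```bash
python3 - <<'E'
from h import *
im,c,st=grab('wrist','w1'); print(st['clock'],st['position'],st['tcp_rot'],st['joint_positions'])
print(R.from_rotvec(st['tcp_rot']).as_matrix().round(3))
E
```

```text
2.025 [0.5978943  0.12308413 0.31119041] [-2.14376924e+00  2.29635237e+00  2.73153236e-06] [ 9.91183964e-02  4.51587979e-01  2.12212637e-01  1.33134314e+00
  6.16039356e-05 -1.40297571e+00]
[[-0.069 -0.998  0.   ]
 [-0.998  0.069  0.   ]
 [-0.    -0.    -1.   ]]
```

View pics/w1.png

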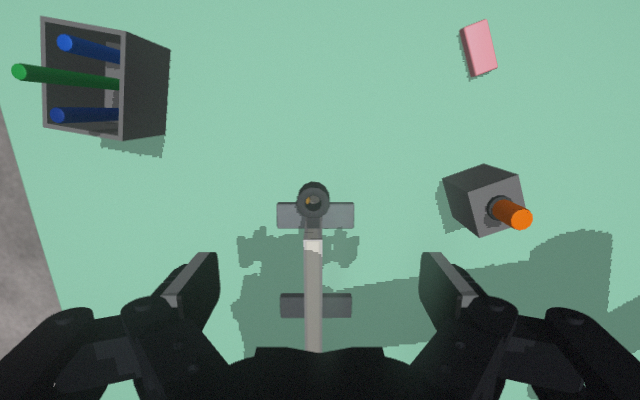

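```bash
python3 - <<'E'
import cv2
im=cv2.imread('pics/w1.png')
a=cv2.resize(im[170:270,270:360],None,fx=6,fy=6,interpolation=cv2.INTER_CUBIC)
b=cv2.convertScaleAbs(a,alpha=1.6,beta=10)
cv2.imwrite('pics/w1c.png',b)
E
```

```text
(no output)
```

View pics/w1c.png

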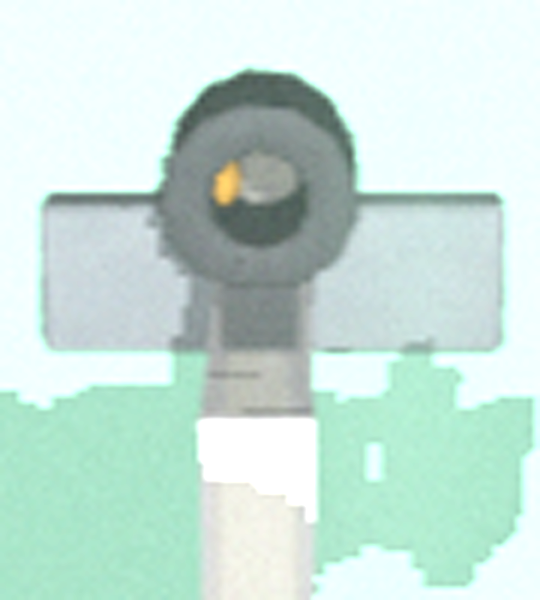

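Zoomed wrist view: the dark eye's top ring is centred at about (312.8, 202.2) in the full picture, with the bore clear. Next I'll compute its position and the panel direction, then move over the wing eye.

```bash
cat >> h.py <<'E'
E
python3 - <<'E'
from h import *
import numpy as np
pos=np.array([.5978943,.12308413,.31119041]);st=dict(position=pos,tcp_rot=np.array([-2.14376924,2.29635237,0]))
c=cam('wrist',st)
print('anchor',onz(c,[[312.8,202.2]],.136))
im=cv2.imread('pics/w1.png').astype(int)
pts=[]
for y in range(245,345,5):
    row=im[y,285:345]; m=(row[:,2]-row[:,1])>-12   # not green
    xs=np.where(m)[0]; 
    if len(xs)>5: pts.append((285+xs.mean(),y,len(xs)))
print([(round(a,1),b,n) for a,b,n in pts])
g=[(a,b) for a,b,n in pts if n<22]
P=onz(c,g,.16)
d=np.polyfit(P[:,1],P[:,0],1);print('dx/dy',d, 'x at eye y',np.polyval(d,.123))
hsv=cv2.cvtColor(cv2.imread('pics/w1.png'),cv2.COLOR_BGR2HSV);m=cv2.inRange(hsv,(5,150,235),(25,255,255))
n,l,s,ce=cv2.connectedComponentsWithStats(m);i=1+s[1:,4].argmax();print('pin top',s[i],ce[i],onz(c,[ce[i]],.11))
E
```

```text
anchor [[0.60264507 0.12368007 0.136     ]]
[(np.float64(312.0), 245, 19), (np.float64(312.5), 250, 18), (np.float64(312.5), 255, 18), (np.float64(312.5), 260, 18), (np.float64(312.5), 265, 18), (np.float64(312.5), 270, 18), (np.float64(312.5), 275, 18), (np.float64(312.5), 280, 18), (np.float64(312.5), 285, 18), (np.float64(312.5), 290, 18), (np.float64(310.8), 295, 50), (np.float64(313.3), 300, 56), (np.float64(313.8), 305, 58), (np.float64(314.1), 310, 58), (np.float64(314.5), 315, 60), (np.float64(313.0), 320, 17), (np.float64(313.0), 325, 17), (np.float64(313.0), 330, 17), (np.float64(313.0), 335, 17), (np.float64(313.0), 340, 17)]
dx/dy [0.06636468 0.59452993] x at eye y 0.6026927841369867Traceback (most recent call last):
  File "<stdin>", line 17, in <module>
ValueError: attempt to get argmax of an empty sequence
```

>>> {"method": "send_rows", "body": {
  "series": [
    {"delta_pos": [4, -31, 0], "dr": [0, 0, -0.5], "claw": 1},
    {"delta_pos": [4, -31, 0], "dr": [0, 0, -0.5], "claw": 1},
    {"delta_pos": [4, -31, 0], "dr": [0, 0, -0.5], "claw": 1},
    {"delta_pos": [4, -31, 0], "dr": [0, 0, -0.5], "claw": 1},
    {"delta_pos": [4, -31, 0], "dr": [0, 0, -0.5], "claw": 1},
    {"delta_pos": [4, -31, 0], "dr": [0, 0, -0.5], "claw": 1},
    {"delta_pos": [4, -31, 0], "dr": [0, 0, -0.5], "claw": 1},
    {"delta_pos": [4, -31, 0], "dr": [0, 0, -0.5], "claw": 1},
    {"delta_pos": [4, -31, 0], "dr": [0, 0, -0.5], "claw": 1}
  ]
}}

```text
clock: 3.2
position: [0.6385, -0.1861, 0.3113]
tcp_rot: [-1.511, 2.754, -0.0]
force: [-0.2, 0.2, -0.0]
opening: 0.0853
```

```bash
python3 - <<'E'
from h import *
im,c,st=grab('wrist','w2'); print(st['clock'],st['position'],st['tcp_rot'].tolist())
print(R.from_rotvec(st['tcp_rot']).as_matrix().round(3))
E
```

```text
3.2 [ 0.63848465 -0.1860967   0.31128611] [-1.5106695086636865, 2.7543692521435506, -1.4779800041465885e-05]
[[-0.538 -0.843  0.   ]
 [-0.843  0.538  0.   ]
 [-0.    -0.    -1.   ]]
```

View pics/w2.png

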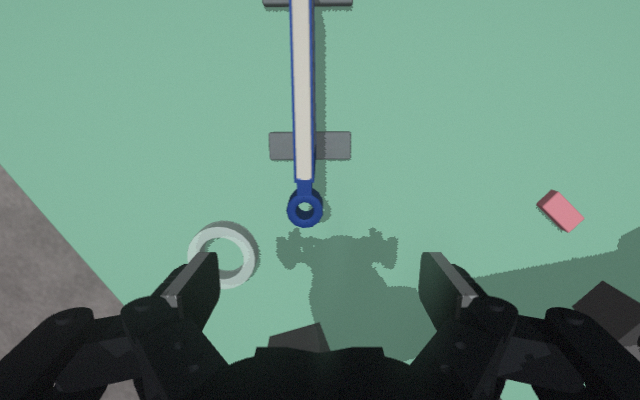

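```bash
python3 - <<'E'
from h import *
st=dict(position=np.array([0.63848465,-0.1860967,0.31128611]),tcp_rot=np.array([-1.5106695,2.75436925,0]))
c=cam('wrist',st)
im=cv2.imread('pics/w2.png');hsv=cv2.cvtColor(im,cv2.COLOR_BGR2HSV)
m=cv2.inRange(hsv,(100,120,20),(130,255,255));sub=m[185:235,280:330]
w=np.where(sub.any(1))[0]; 
for y in range(0,48,3): xs=np.where(sub[y])[0]; print(y+185,(xs.min()+280,xs.max()+280) if len(xs) else None,[int(v) for v in hsv[y+185,[290,296,305,316,320],2]])
# panel strip: blue+white between blue edges
g=[]
for y in range(5,176,5):
    xs=np.where(m[y,280:330])[0]
    if len(xs)>2: g.append(((xs.min()+xs.max())/2+280,y,xs.max()-xs.min()))
print(g[::6])
P=onz(c,[a[:2] for a in g],.16)
p=np.polyfit(P[:,1],P[:,0],1);print(p)
cv2.imwrite('pics/w2c.png',cv2.convertScaleAbs(cv2.resize(im[175:240,270:340],None,fx=8,fy=8,interpolation=cv2.INTER_CUBIC),alpha=1.8,beta=10))
E
```

```text
185 (np.int64(297), np.int64(311)) [183, 154, 136, 125, 127]
188 (np.int64(297), np.int64(312)) [183, 155, 139, 128, 126]
191 (np.int64(295), np.int64(316)) [180, 91, 135, 68, 126]
194 (np.int64(293), np.int64(318)) [184, 91, 135, 69, 109]
197 (np.int64(290), np.int64(320)) [80, 141, 142, 80, 66]
200 (np.int64(289), np.int64(320)) [91, 135, 126, 137, 68]
203 (np.int64(288), np.int64(321)) [132, 130, 179, 131, 103]
206 (np.int64(288), np.int64(321)) [134, 103, 182, 129, 130]
209 (np.int64(287), np.int64(321)) [132, 71, 183, 129, 131]
212 (np.int64(287), np.int64(322)) [130, 77, 71, 127, 125]
215 (np.int64(288), np.int64(321)) [129, 112, 71, 129, 124]
218 (np.int64(289), np.int64(320)) [124, 137, 70, 126, 107]
221 (np.int64(291), np.int64(318)) [145, 130, 145, 123, 122]
224 (np.int64(294), np.int64(314)) [185, 122, 128, 162, 179]
227 (np.int64(302), np.int64(306)) [183, 155, 127, 182, 183]
230 None [183, 125, 183, 183, 181]
[(np.float64(300.0), 5, np.int64(22)), (np.float64(300.5), 35, np.int64(21)), (np.float64(301.5), 65, np.int64(21)), (np.float64(302.0), 95, np.int64(20)), (np.float64(303.0), 135, np.int64(20)), (np.float64(304.0), 165, np.int64(20))]
[0.61943904 0.7651075 ]
```

View pics/w2c.png

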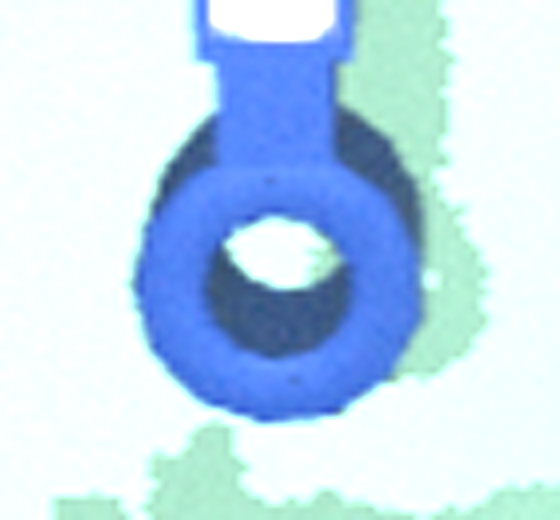

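```bash
python3 - <<'E'
from h import *
st=dict(position=np.array([0.63848465,-0.1860967,0.31128611]),tcp_rot=np.array([-1.5106695,2.75436925,0]))
c=cam('wrist',st)
e=onz(c,[[304.4,210.1]],.16)[0];print('eye',e,'line x at eye',.61943904*e[1]+.7651075)
y=np.array([.61943904,1]);y/=np.linalg.norm(y);C=e[:2]-.11*y
ya=np.array([.06636,1]);ya/=np.linalg.norm(ya);A=np.array([.60265,.12368]);Ct=A-.11*ya
ang=lambda v:np.arctan2(v[1],v[0])
print('centre',C,'move from tcp cm',(C-st['position'][:2])*100,'target',Ct,'delta cm',(Ct-C)*100,'turn',ang(ya)-ang(y))
Rm=R.from_rotvec(st['tcp_rot']).as_matrix();ty=-Rm[:2,0]
print('yaw fix',ang(y)-ang(ty))
E
```

```text
eye [ 0.64695573 -0.19142151  0.16      ] line x at eye 0.6465335419638347
centre [ 0.58903026 -0.28493429] move from tcp cm [-4.94543898 -9.88375938] target [0.59536642 0.0139214 ] delta cm [ 0.63361593 29.88556975] turn 0.48832757689341144
yaw fix 0.012881152062137247
```

Wing eye ring is centred at (304.4, 210.1), which puts it at (0.647, −0.191). Going down on the wing's top edge and gripping.

>>> {"method": "send_rows", "body": {
  "series": [
    {"delta_pos": [-4.9, -9.9, 0], "dr": [0, 0, 0.013], "claw": 1},
    {"delta_pos": [-4.9, -9.9, 0], "dr": [0, 0, 0.013], "claw": 1},
    {"delta_pos": [-4.9, -9.9, 0], "dr": [0, 0, 0.013], "claw": 1},
    {"delta_pos": [-4.9, -9.9, -4], "dr": [0, 0, 0.013], "claw": 1},
    {"delta_pos": [-4.9, -9.9, -8], "dr": [0, 0, 0.013], "claw": 0.3},
    {"delta_pos": [-4.9, -9.9, -10.9], "dr": [0, 0, 0.013], "claw": 0},
    {"delta_pos": [-4.9, -9.9, -10.9], "dr": [0, 0, 0.013], "claw": 0},
    {"delta_pos": [-4.9, -9.9, -10.9], "dr": [0, 0, 0.013], "claw": 0},
    {"delta_pos": [-4.9, -9.9, -10.9], "dr": [0, 0, 0.013], "claw": -1},
    {"delta_pos": [-4.9, -9.9, -10.9], "dr": [0, 0, 0.013], "claw": -1},
    {"delta_pos": [-4.9, -9.9, -10.9], "dr": [0, 0, 0.013], "claw": -1},
    {"delta_pos": [-4.9, -9.9, -10.9], "dr": [0, 0, 0.013], "claw": -1},
    {"delta_pos": [-4.9, -9.9, -10.9], "dr": [0, 0, 0.013], "claw": -1},
    {"delta_pos": [-4.9, -9.9, -10.9], "dr": [0, 0, 0.013], "claw": -1},
    {"delta_pos": [-4.9, -9.9, -10.9], "dr": [0, 0, 0.013], "claw": -1}
  ],
  "newtons": 70
}}

```text
clock: 5.12
position: [0.5899, -0.2869, 0.2033]
tcp_rot: [-1.525, 2.745, -0.002]
force: [-1.1, 1.5, 6.1]
opening: 0.0111
```

>>> {"method": "send_rows", "body": {
  "series": [
    {"delta_pos": [0, 0, 1.2], "dr": [0, 0, 0], "claw": -1},
    {"delta_pos": [0, 0, 2.5], "dr": [0, 0, 0], "claw": -1},
    {"delta_pos": [0.1, 3, 2.5], "dr": [0, 0, 0.05], "claw": -1},
    {"delta_pos": [0.2, 7.5, 2.5], "dr": [0, 0, 0.12], "claw": -1},
    {"delta_pos": [0.3, 12, 2.5], "dr": [0, 0, 0.2], "claw": -1},
    {"delta_pos": [0.3, 16.5, 2.5], "dr": [0, 0, 0.27], "claw": -1},
    {"delta_pos": [0.4, 21, 2.5], "dr": [0, 0, 0.35], "claw": -1},
    {"delta_pos": [0.5, 25, 2.5], "dr": [0, 0, 0.42], "claw": -1},
    {"delta_pos": [0.5, 28.5, 2.5], "dr": [0, 0, 0.47], "claw": -1},
    {"delta_pos": [0.5, 30, 2.5], "dr": [0, 0, 0.488], "claw": -1},
    {"delta_pos": [0.5, 30, 2.5], "dr": [0, 0, 0.488], "claw": -1},
    {"delta_pos": [0.5, 30, 2.5], "dr": [0, 0, 0.488], "claw": -1},
    {"delta_pos": [0.5, 30, 2.5], "dr": [0, 0, 0.488], "claw": -1},
    {"delta_pos": [0.5, 30, 2.5], "dr": [0, 0, 0.488], "claw": -1}
  ]
}}

```text
clock: 6.88
position: [0.5944, 0.0124, 0.2269]
tcp_rot: [2.142, -2.298, 0.0]
force: [-0.2, -0.3, -4.2]
opening: 0.0106
```

```bash
python3 - <<'E'
from h import *
t,c,st=grab('top','t1'); s,cs,_=grab('scene','s1')
print(st['position'],R.from_rotvec(st['tcp_rot']).as_matrix().round(3).tolist(),st['force'])
a=cv2.resize(t[140:220,225:365],None,fx=5.7,fy=5.7,interpolation=cv2.INTER_CUBIC)[:440]
b=cv2.resize(s[130:300,220:440],None,fx=2.6,fy=2.6,interpolation=cv2.INTER_CUBIC)
o=np.zeros((600,800,3),np.uint8)
a=cv2.resize(t[150:220,240:370],None,fx=4,fy=4,interpolation=cv2.INTER_CUBIC);b=cv2.resize(s[150:270,240:420],None,fx=2.6,fy=2.6,interpolation=cv2.INTER_CUBIC)
o[:a.shape[0],:a.shape[1]]=a;o[285:285+b.shape[0],:b.shape[1]]=b
cv2.imwrite('pics/c1.png',o[:,:,::-1])
E
```

```text
[0.59444218 0.01237989 0.22690615] [[-0.07, -0.998, -0.0], [-0.998, 0.07, -0.0], [0.0, 0.0, -1.0]] [-0.22468901 -0.28558904 -4.15637962]
```

View pics/c1.png

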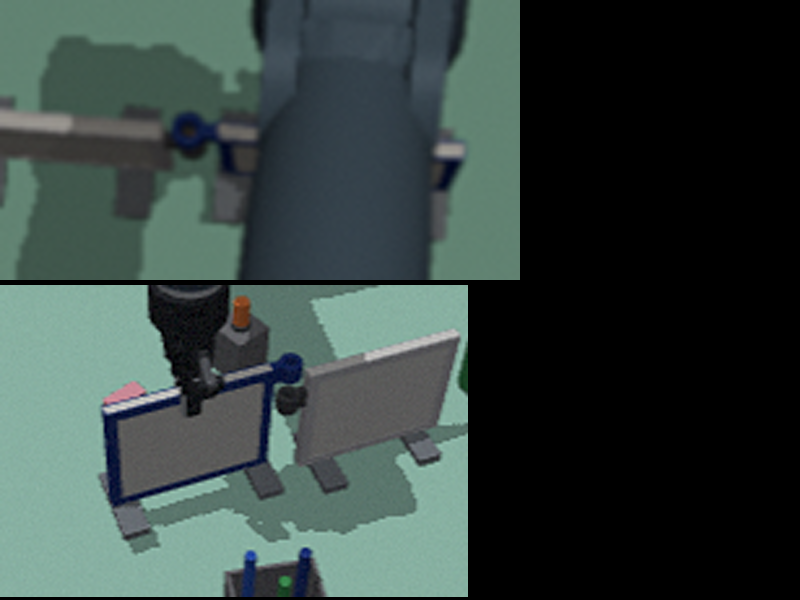

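```bash
python3 - <<'E'
from h import *
c=cam('top');t=cv2.imread('pics/t1.png');hsv=cv2.cvtColor(t,cv2.COLOR_BGR2HSV)
m=cv2.inRange(hsv,(105,110,40),(130,255,255))[170:196,276:293]
ys,xs=np.where(m);print(m.sum()/255,xs.min()+276,xs.max()+276,ys.min()+170,ys.max()+170)
p=[(xs.min()+xs.max())/2+276,(ys.min()+ys.max())/2+170]
print('wing eye by top',p,onz(c,[p],.1836))
print('anchor by top',onz(c,[[287.6,184.9]],.136),'pred px',proj(c,[[.60265,.12368,.136]]))
t0=cv2.imread('pics/top0.png');
g=cv2.cvtColor(t0,cv2.COLOR_BGR2GRAY)[178:194,278:297];print(g)
E
```

```text
54.0 283 292 178 186
wing eye by top [np.float64(287.5), np.float64(182.0)] [[0.59907138 0.12072214 0.1836    ]]
anchor by top [[0.59893158 0.12282188 0.136     ]] pred px [[287.33742525 183.66436912]]
[[ 72  78  90 106 110 109 110 109 109 109 110 110 110 109 109 110 109 108
  110]
 [ 81  84  94 107 109 110 110 111 111 108 109 110 110 110 108 110 109 108
  110]
 [109 104 101 107 110 111 110 106  99  91  94 103 107 109 110 110 110 109
  109]
 [130 122 106 102 107 107  97  76  60  52  54  66  85 103 111 109 109 109
  109]
 [136 127 101  84  87  87  73  49  38  38  40  42  57  86 107 110 109 109
  109]
 [135 127  95  60  52  51  45  36  36  50  57  41  42  72 104 111 109 109
  109]
 [114 109  80  47  38  38  39  42  57  77  80  62  44  59  91 108 109 110
  108]
 [ 65  64  53  40  35  37  39  56  83 102  96  73  47  52  83 106 110 110
  110]
 [ 46  48  45  33  26  31  37  49  68  82  71  56  42  56  88 108 110 109
  109]
 [ 48  50  46  41  44  54  56  41  40  49  43  39  37  60  94 108 110 109
  109]
 [ 49  49  48  47  56  81  88  56  34  32  30  28  49  81 105 110 109 108
  110]
 [ 52  49  47  45  54  82 101  83  61  52  46  59  80 103 111 110 108 109
  109]
 [ 51  49  47  45  53  83 107 108 104  99  94 102 107 111 111 109 110 109
  109]
 [ 56  50  47  44  55  83 107 112 112 111 109 111 111 111 109 111 109 110
  109]
 [ 65  71  68  65  72  91 107 109 110 111 110 110 108 109 109 109 109 109
  109]
 [ 78 100 106 105 105 105 110 110 109 109 110 108 109 110 109 109 110 109
  109]]
```

>>> {"method": "send_rows", "body": {
  "series": [
    {"delta_pos": [0.1, 0, 0], "dr": [0, 0, 0], "claw": -1},
    {"delta_pos": [0.1, 0, -0.8], "dr": [0, 0, 0], "claw": -1},
    {"delta_pos": [0.1, 0, -1.6], "dr": [0, 0, 0], "claw": -1},
    {"delta_pos": [0.1, 0, -2.2], "dr": [0, 0, 0], "claw": -1},
    {"delta_pos": [0.1, 0, -2.4], "dr": [0, 0, 0], "claw": -1},
    {"delta_pos": [0.1, 0, -2.4], "dr": [0, 0, 0], "claw": -1},
    {"delta_pos": [0.1, 0, -2.5], "dr": [0, 0, 0], "claw": -1},
    {"delta_pos": [0.1, 0, -2.5], "dr": [0, 0, 0], "claw": -1}
  ]
}}

```text
clock: 7.98
position: [0.5952, 0.0133, 0.2034]
tcp_rot: [-2.144, 2.296, -0.001]
force: [-4.9, 0.0, 8.0]
opening: 0.0106
```

>>> {"method": "send_rows", "body": {
  "series": [
    {"delta_pos": [0, 0, 0], "dr": [0, 0, 0], "claw": -0.5},
    {"delta_pos": [0, 0, 0], "dr": [0, 0, 0], "claw": 0},
    {"delta_pos": [0, 0, 0], "dr": [0, 0, 0], "claw": 0},
    {"delta_pos": [0, 0, 0], "dr": [0, 0, 0], "claw": 0.2},
    {"delta_pos": [0, 0, 3], "dr": [0, 0, 0], "claw": 0.4},
    {"delta_pos": [0, 0, 8], "dr": [0, 0, 0], "claw": 1},
    {"delta_pos": [0.3, 5, 11], "dr": [0, 0, 0], "claw": 1},
    {"delta_pos": [0.3, 10.5, 11], "dr": [0, 0, 0], "claw": 1},
    {"delta_pos": [0.3, 10.5, 11], "dr": [0, 0, 0], "claw": 1},
    {"delta_pos": [0.3, 10.5, 11], "dr": [0, 0, 0], "claw": 1},
    {"delta_pos": [0.3, 10.5, 11], "dr": [0, 0, 0], "claw": 1}
  ]
}}

```text
clock: 9.35
position: [0.5983, 0.1171, 0.3115]
tcp_rot: [2.142, -2.297, -0.001]
force: [0.1, -0.5, -0.9]
opening: 0.0854
```

```bash
python3 - <<'E'
from h import *
im,c,st=grab('wrist','w3'); print(st['clock'],st['position'].tolist(),st['tcp_rot'].tolist())
print('anchor px expected',proj(c,[[.60265,.12368,.16],[.60265,.12368,.136]]))
cv2.imwrite('pics/w3c.png',cv2.convertScaleAbs(cv2.resize(im[120:270,260:380,::-1],None,fx=4,fy=4,interpolation=cv2.INTER_CUBIC),alpha=1.6,beta=10))
E
```

```text
9.35 [0.5983311210697827, 0.11709817503300791, 0.31151345947094605] [2.141516008804588, -2.2973096265278024, -0.0005392606686811344]
anchor px expected [[313.21229007 219.52959908]
 [313.73867673 209.71192161]]
```

View pics/w3c.png

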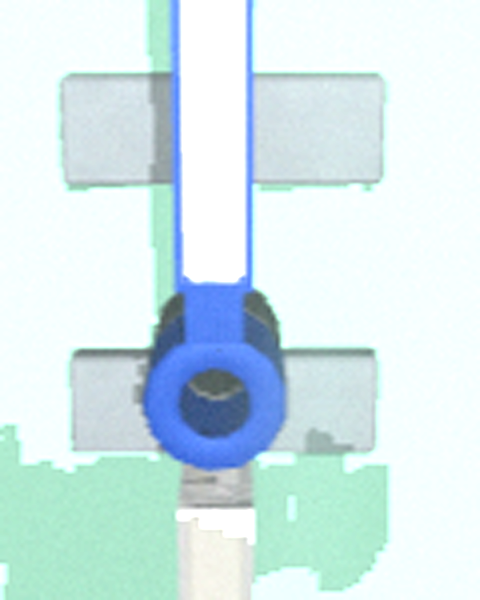

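Upper eye centred at (313.4, 220.2) against the expected (313.2, 219.5), so within 1 mm and in line. Now to the pin.

>>> {"method": "send_rows", "body": {
  "series": [
    {"delta_pos": [-6, 1.3, 0], "dr": [0, 0, 0], "claw": 1},
    {"delta_pos": [-12, 2.6, 0], "dr": [0, 0, 0], "claw": 1},
    {"delta_pos": [-17.4, 4, -2], "dr": [0, 0, 0], "claw": 1},
    {"delta_pos": [-17.4, 4, -2], "dr": [0, 0, 0], "claw": 1},
    {"delta_pos": [-17.4, 4, -2], "dr": [0, 0, 0], "claw": 1},
    {"delta_pos": [-17.4, 4, -2], "dr": [0, 0, 0], "claw": 1},
    {"delta_pos": [-17.4, 4, -2], "dr": [0, 0, 0], "claw": 1}
  ]
}}

```text
clock: 10.28
position: [0.4263, 0.1581, 0.2928]
tcp_rot: [-2.141, 2.296, -0.002]
force: [0.8, -0.8, -0.0]
opening: 0.0852
```

```bash
python3 - <<'E'
from h import *
im,c,st=grab('wrist','w4'); print(st['clock'],st['position'].tolist(),st['tcp_rot'].tolist())
hsv=cv2.cvtColor(im,cv2.COLOR_RGB2HSV);m=cv2.inRange(hsv,(5,150,80),(22,255,255))
n,l,s,ce=cv2.connectedComponentsWithStats(m)
for i in range(1,n):
  if s[i,4]>30: print(s[i],ce[i],onz(c,[ce[i]],.11))
cv2.imwrite('pics/w4c.png',cv2.convertScaleAbs(cv2.resize(im[140:270,240:400,::-1],None,fx=4,fy=4,interpolation=cv2.INTER_CUBIC),alpha=1.3,beta=10))
E
```

```text
10.275 [0.42632310585393135, 0.15814699422498507, 0.29277459656950006] [-2.1412823101212535, 2.2960372670457216, -0.0019161698761139974]
[308 179  25  32 593] [319.82630691 194.5682968 ] [[0.42587302 0.15511218 0.11      ]]
```

View pics/w4c.png

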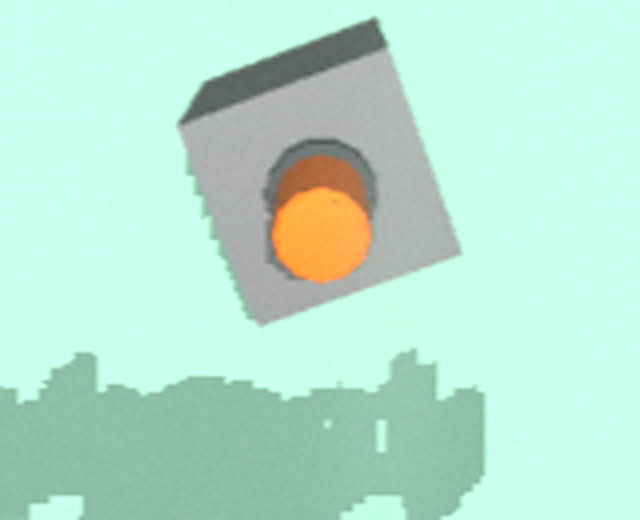

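>>> {"method": "send_rows", "body": {
  "series": [
    {"delta_pos": [0, -0.05, -5], "dr": [0, 0, 0], "claw": 1},
    {"delta_pos": [0, -0.05, -10], "dr": [0, 0, 0], "claw": 0.5},
    {"delta_pos": [0, -0.05, -13.8], "dr": [0, 0, 0], "claw": 0.2},
    {"delta_pos": [0, -0.05, -13.8], "dr": [0, 0, 0], "claw": 0},
    {"delta_pos": [0, -0.05, -13.8], "dr": [0, 0, 0], "claw": 0},
    {"delta_pos": [0, -0.05, -13.8], "dr": [0, 0, 0], "claw": -0.3},
    {"delta_pos": [0, -0.05, -13.8], "dr": [0, 0, 0], "claw": -1},
    {"delta_pos": [0, -0.05, -13.8], "dr": [0, 0, 0], "claw": -1},
    {"delta_pos": [0, -0.05, -13.8], "dr": [0, 0, 0], "claw": -1},
    {"delta_pos": [0, -0.05, -13.8], "dr": [0, 0, 0], "claw": -1},
    {"delta_pos": [0, -0.05, -13.8], "dr": [0, 0, 0], "claw": -1}
  ],
  "newtons": 60
}}

```text
clock: 11.7
position: [0.4258, 0.1581, 0.1558]
tcp_rot: [-2.142, 2.294, -0.003]
force: [-0.4, -0.8, 4.8]
opening: 0.0181
```

```bash
python3 - <<'E'
from h import *
st=dict(position=np.array([0.42632310585393135, 0.15814699422498507, 0.29277459656950006]),tcp_rot=np.array([-2.1412823101212535, 2.2960372670457216, -0.0019161698761139974]))
print('pin by wrist',onz(cam('wrist',st),[[320.1,198.1]],.11))
st=dict(position=np.array([0.5983311210697827, 0.11709817503300791, 0.31151345947094605]),tcp_rot=np.array([2.141516008804588, -2.2973096265278024, -0.0005392606686811344]))
print('wing eye',onz(cam('wrist',st),[[313.4,220.2]],.16))
s=telemetry.state();print(s['position'],s['opening'],s['force'])
E
```

```text
pin by wrist [[0.42585521 0.15795803 0.11      ]]
wing eye [[0.60255592 0.12417852 0.16      ]]
[0.42580915 0.15812101 0.15578625] 0.018073399668801803 [-0.43644205 -0.7810925   4.78360587]
```

>>> {"method": "send_rows", "body": {
  "series": [
    {"delta_pos": [0, 0, 3], "dr": [0, 0, 0], "claw": -1},
    {"delta_pos": [0, 0, 8], "dr": [0, 0, 0], "claw": -1},
    {"delta_pos": [0, 0, 13], "dr": [0, 0, 0], "claw": -1},
    {"delta_pos": [0, 0, 17.5], "dr": [0, 0, 0], "claw": -1},
    {"delta_pos": [3, -0.6, 17.5], "dr": [0, 0, 0], "claw": -1},
    {"delta_pos": [8, -1.5, 17.5], "dr": [0, 0, 0], "claw": -1},
    {"delta_pos": [13, -2.5, 17.5], "dr": [0, 0, 0], "claw": -1},
    {"delta_pos": [16.5, -3.2, 17.5], "dr": [0, 0, 0], "claw": -1},
    {"delta_pos": [17.7, -3.4, 17.5], "dr": [0, 0, 0], "claw": -1},
    {"delta_pos": [17.7, -3.4, 17.5], "dr": [0, 0, 0], "claw": -1},
    {"delta_pos": [17.7, -3.4, 17.5], "dr": [0, 0, 0], "claw": -1},
    {"delta_pos": [17.7, -3.4, 17.5], "dr": [0, 0, 0], "claw": -1},
    {"delta_pos": [17.7, -3.4, 17.5], "dr": [0, 0, 0], "claw": -1}
  ]
}}

```text
clock: 13.32
position: [0.6009, 0.124, 0.3293]
tcp_rot: [-2.144, 2.296, -0.0]
force: [0.3, -0.5, -0.5]
opening: 0.0182
```

```bash
python3 - <<'E'
from h import *
im,c,st=grab('wrist','w5'); print(st['clock'],st['position'].tolist(),R.from_rotvec(st['tcp_rot']).as_matrix().round(4).tolist(),st['opening'])
p=st['position']
print('expected px tip, eye',proj(c,[p-[0,0.00016,.1478],[.6026,.1239,.16]]))
cv2.imwrite('pics/w5c.png',cv2.convertScaleAbs(cv2.resize(im[100:300,220:420,::-1],None,fx=3,fy=3,interpolation=cv2.INTER_CUBIC),alpha=1.6,beta=10))
E
```

```text
13.325 [0.6008713984175789, 0.12403561347257881, 0.3293419434820193] [[-0.0681, -0.9977, 0.0002], [-0.9977, 0.0681, 0.0001], [-0.0001, -0.0002, -1.0]] 0.018184322335890284
expected px tip, eye [[318.95791804 211.29028241]
 [316.67121982 203.05961965]]
```

View pics/w5c.png

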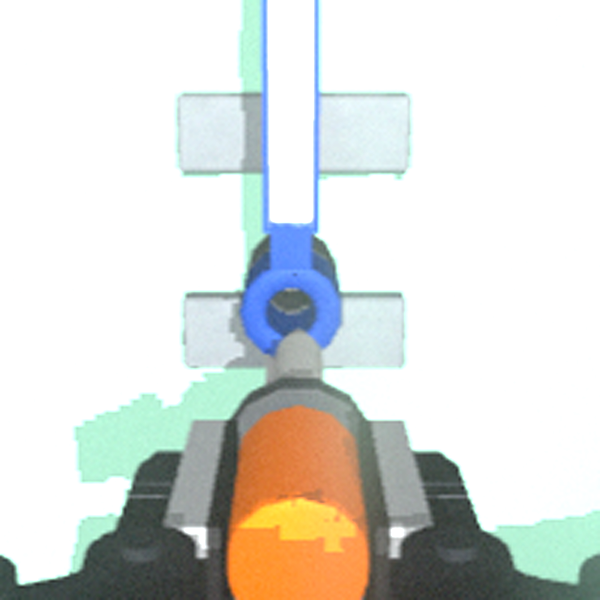

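Tip at about (319.5, 211) and eye at (316.8, 203.3), both as predicted. I'll shift +1.7 mm in x and insert.

>>> {"method": "send_rows", "body": {
  "series": [
    {"delta_pos": [0.17, 0, 0], "dr": [0, 0, 0], "claw": -1},
    {"delta_pos": [0.17, 0, -0.5], "dr": [0, 0, 0], "claw": -1},
    {"delta_pos": [0.17, 0, -1.5], "dr": [0, 0, 0], "claw": -1},
    {"delta_pos": [0.17, 0, -2.2], "dr": [0, 0, 0], "claw": -1},
    {"delta_pos": [0.17, 0, -2.9], "dr": [0, 0, 0], "claw": -1},
    {"delta_pos": [0.17, 0, -3.6], "dr": [0, 0, 0], "claw": -1},
    {"delta_pos": [0.17, 0, -4.3], "dr": [0, 0, 0], "claw": -1},
    {"delta_pos": [0.17, 0, -5], "dr": [0, 0, 0], "claw": -1},
    {"delta_pos": [0.17, 0, -5.6], "dr": [0, 0, 0], "claw": -1},
    {"delta_pos": [0.17, 0, -6.2], "dr": [0, 0, 0], "claw": -1},
    {"delta_pos": [0.17, 0, -6.8], "dr": [0, 0, 0], "claw": -1},
    {"delta_pos": [0.17, 0, -7.4], "dr": [0, 0, 0], "claw": -1},
    {"delta_pos": [0.17, 0, -7.9], "dr": [0, 0, 0], "claw": -1},
    {"delta_pos": [0.17, 0, -8.2], "dr": [0, 0, 0], "claw": -1},
    {"delta_pos": [0.17, 0, -8.2], "dr": [0, 0, 0], "claw": -1}
  ]
}}

```text
clock: 15.25
position: [0.6025, 0.1238, 0.2461]
tcp_rot: [2.143, -2.295, -0.002]
force: [-3.5, 0.1, -1.6]
opening: 0.0183
```

>>> {"method": "send_rows", "body": {
  "series": [
    {"delta_pos": [0, 0, -0.1], "dr": [0, 0, 0], "claw": -1},
    {"delta_pos": [0, 0, -0.2], "dr": [0, 0, 0], "claw": -1},
    {"delta_pos": [0, 0, -0.2], "dr": [0, 0, 0], "claw": -1},
    {"delta_pos": [0, 0, -0.2], "dr": [0, 0, 0], "claw": -1}
  ]
}}

```text
clock: 15.75
position: [0.6028, 0.1238, 0.2459]
tcp_rot: [-2.144, 2.296, -0.0]
force: [-5.9, 0.1, 3.3]
opening: 0.0183
```

>>> {"method": "send_rows", "body": {
  "series": [
    {"delta_pos": [0, 0, -0.1], "dr": [0, 0, 0], "claw": -1},
    {"delta_pos": [0, 0, -0.1], "dr": [0, 0, 0], "claw": -0.4},
    {"delta_pos": [0, 0, 0], "dr": [0, 0, 0], "claw": 0},
    {"delta_pos": [0, 0, 0], "dr": [0, 0, 0], "claw": 0.2},
    {"delta_pos": [0, 0, 1], "dr": [0, 0, 0], "claw": 0.3},
    {"delta_pos": [0, 0, 5], "dr": [0, 0, 0], "claw": 0.3},
    {"delta_pos": [0, 0, 10], "dr": [0, 0, 0], "claw": 0.5},
    {"delta_pos": [-5, 0, 12], "dr": [0, 0, 0], "claw": 1},
    {"delta_pos": [-11, 0, 12], "dr": [0, 0, 0], "claw": 1},
    {"delta_pos": [-17, 0, 12], "dr": [0, 0, 0], "claw": 1},
    {"delta_pos": [-22, 0, 12], "dr": [0, 0, 0], "claw": 1},
    {"delta_pos": [-22, 8, 12], "dr": [0, 0, 0], "claw": 1},
    {"delta_pos": [-22, 16, 12], "dr": [0, 0, 0], "claw": 1},
    {"delta_pos": [-22, 22, 12], "dr": [0, 0, 0], "claw": 1},
    {"delta_pos": [-22, 26, 12], "dr": [0, 0, 0], "claw": 1},
    {"delta_pos": [-22, 26, 12], "dr": [0, 0, 0], "claw": 1},
    {"delta_pos": [-22, 26, 12], "dr": [0, 0, 0], "claw": 1}
  ]
}}

```text
clock: 17.88
position: [0.383, 0.3841, 0.3651]
tcp_rot: [2.145, -2.295, 0.001]
force: [0.0, -1.0, -0.5]
opening: 0.0854
```

```bash
python3 - <<'E'
from h import *
t,ct,_=grab('top','t2'); s,cs,_=grab('scene','s2')
for im,c in((t,ct),(s,cs)):
    hsv=cv2.cvtColor(im,cv2.COLOR_RGB2HSV);m=cv2.inRange(hsv,(4,150,60),(20,255,255))
    n,l,S,ce=cv2.connectedComponentsWithStats(m)
    print([(S[i].tolist(),ce[i].round(1).tolist()) for i in range(1,n) if S[i,4]>12], 'expect grip centre/top',proj(c,[[.6026,.1239,.183],[.6026,.1239,.2]]).round(1).tolist())
o=np.zeros((600,800,3),np.uint8)
a=cv2.resize(t[150:220,210:380],None,fx=4,fy=4,interpolation=cv2.INTER_CUBIC);b=cv2.resize(s[130:250,240:440],None,fx=2.6,fy=2.6,interpolation=cv2.INTER_CUBIC)
o[:a.shape[0],:a.shape[1]]=a;o[285:285+b.shape[0],:b.shape[1]]=b
cv2.imwrite('pics/c2.png',o[:,:,::-1])
E
```

```text
[([2, 165, 18, 16, 36], [9.3, 171.7]), ([283, 178, 7, 8, 40], [286.3, 181.7])] expect grip centre/top [[286.4, 180.8], [286.1, 179.7]]
[([348, 173, 8, 13, 81], [351.6, 178.8])] expect grip centre/top [[350.9, 179.2], [351.4, 174.6]]
```

View pics/c2.png

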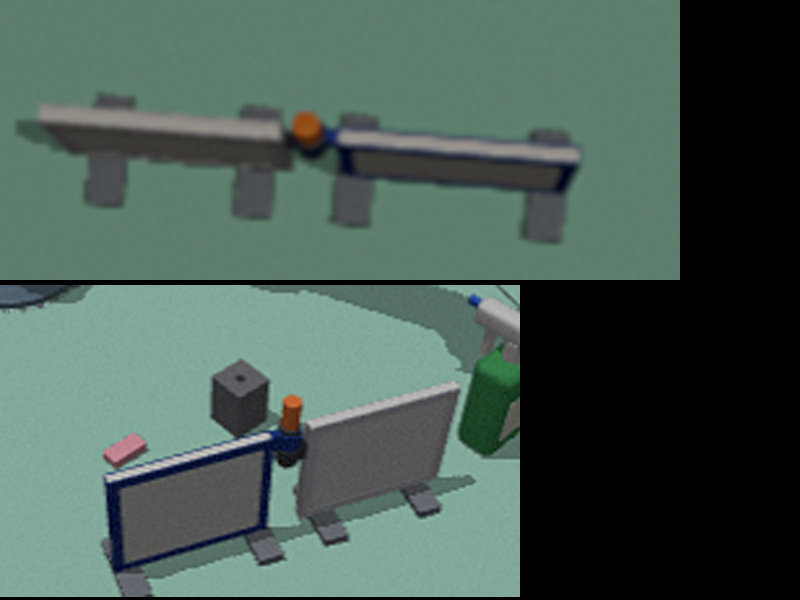

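```bash
python3 - <<'E'
from h import *
c=cam('scene')
for f,P,z in(('scene0',(.42586,.15796),.093),('s2',(.6026,.1239),.183)):
    hsv=cv2.cvtColor(cv2.imread(f'pics/{f}.png'),cv2.COLOR_BGR2HSV);m=cv2.inRange(hsv,(4,150,60),(20,255,255))
    n,l,S,ce=cv2.connectedComponentsWithStats(m)
    i=1+S[1:,4].argmax()
    print(f,S[i],ce[i].round(2),proj(c,[[*P,z],[*P,z+.003]]).round(2).tolist())
E
```

```text
scene0 [330 155   6  11  57] [332.28 159.91] [[331.68, 160.05], [331.72, 159.33]]
s2 [348 173   8  13  81] [351.62 178.84] [[350.89, 179.24], [350.97, 178.43]]
```

```bash
python3 -c "
from workcell import order;print(order.sign_off())"
```

```text
the job is handed in; nothing more can be done
None
```

I stood the loose wing in line with the fixed one, put the hinge pin through both eyes, let go of everything and handed the job in at about 18 s. No verdict was reported.

**Last checks**
- **Eyes:** before the pin went in, the wrist view put the upper eye within about 1 mm of the fixed eye's axis.
- **Collar:** by arm height the collar stopped about 0.1 mm from its resting height on the upper eye, with a few newtons of contact. The scene picture put the pin about 1 to 1.5 mm higher. That is a slight disagreement, but inside the camera error and the 3 mm limit.
- **Pin position:** the top picture was 0.9 px off, about 2.5 mm and roughly the accuracy of that view.
- **Final view:** the wings are in line, the pin is upright, and the arm is well clear. The eraser and spray bottle look undisturbed. The pen pot and tape roll were outside the last crops I viewed, but the arm never went near them.

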